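# Open the card box and tip its front guide forward

## Task

Get the card box on the issue desk ready for use without grasping anything: with a fingertip under the metal tab at its front, swing the lid up and over past upright so that it rests open by itself, then, from behind, push the front guide card by its tab (the one nearest the front, its tab at the left) forward past upright until it leans to the front of the box. Nothing is pinched, lifted or forced; the box stays where it stands and the things round it are left alone.

Things in the scene. Friction and masses are not known exactly. Their poses are not given: they have to be found in the camera images.
- card_box: grey sheet-steel card box, loose on the worktop, 0.9 to 1.5 kg with its cards; 100 x 150 mm (x, y), 62 mm high with the lid shut, walls 3 mm, rim at 58 mm. Origin at the centre of its underside, z up, -x its front (toward the robot, yaw -0.5 to 0.2 rad), +y its left seen from the robot. The lid covers the whole top and has a steel lift tab at the front
- card_box_lid (a joint): lid hinge, rad: 0 shut, 1.57 upright, 1.83 at its stop, leaning back. The lid (120 g, 106 mm from hinge to front edge, rim folded down 5 mm all round but the rear) swings freely: let go short of upright it falls shut, past upright it falls back to the stop and stays
- lid_hinge (a point): middle of the lid's hinge line, which runs along the box's y, at the rear edge of the rim: 53 mm behind the box's origin and 59 mm up
- tab_edge (a point): middle of the front edge of the lid's steel lift tab, 124 mm from the hinge line. The tab, 50 mm wide (y), 3 to 5 mm thick with a beaded edge, juts out level 18 mm from the middle of the lid's front edge, its underside 58 mm above the worktop when shut, nothing below it. The point's axes are the lid's (the box's when shut)
- file_cards: fixed contents of the box: packs of white cards that lean back 0.25 rad, tops below 45 mm above the worktop, with two fixed guides whose tabs (tops at 55 mm) stand in the middle and at the right; nothing stands up behind the left tab of the movable front guide. Origin at the box's origin
- front_guide (a joint): pivot of the front guide card, rad: 0 leaning back 0.25 rad against the cards (as found), 0.25 upright, 0.65 at its stop, leaning 0.4 rad to the front. It swings freely and past upright falls forward to the stop. The pivot runs along the box's y, 22 mm in front of the box's origin and 6 mm up
- guide_tab (a point): middle of the top edge of the front guide's tab: 51 mm from the pivot, 42 mm left (+y) of the box's middle. The tab is a 2 mm board, 40 mm wide (y), that stands 11 mm above the guide's shoulders and some 12 mm above the cards behind it; behind the leaning tab about 50 mm (x) are free above the cards, up to the rear rim
- member_cards: banded stack of turquoise member cards, 56 x 87 x 14 mm, loose, left of the box; origin at the centre of its underside
- clip_tin: round open metal tin of paper clips, 72 mm across, 26 mm high, loose, left of the box and farther back; origin at the centre of its underside
- date_stamp: black self-inking date stamp, 42 x 62 x 98 mm, standing loose, right of the box; origin at the centre of its underside
- ink_pad: flat dark blue ink pad tin, 89 x 124 x 16 mm, loose, right of the box and nearer the robot; origin at the centre of its underside
Mind the look-alikes: they are no part of the job. Leave any red look-alike of the card_box alone.

How it is judged:
By the outcome, as a careful person would: the job done as asked, in the order asked, and still so for the second after the job is handed in, with the robot touching nothing.
It also fails if it takes over 51 s, if anything falls off the work surface, if the arm or the gripper's body presses on something with over 40 N, if the wrist force passes 120 N, or if a joint passes its speed limit or range.

## Robot

A 6-joint arm with a two-finger parallel gripper is mounted at the origin on a cart in front of the work surface, level with it; the furniture and walls round the work are solid. World frame = base frame: x ahead of the robot, y to its left, z up, the work surface at z = 0. Lengths are in mm, angles in degrees, forces in N, time in s.
With the tool pointing down it reaches from about 300 to 850 mm from the base axis. Payload 4.2 kg.
Tool frame: the origin (TCP) lies on the centre line of the jaws, within the pads' length; the fingertips stand 14 mm ahead of it and the grasp point (between the pads) lies 5 mm behind it; z points along the fingers, y is the line along which they close (so a half turn about z gives the same grasp; the last joint's range is limited). The gripper opens to 91 mm and grips with 3 to 60 N. Pads are 32 mm wide; open, the fingers measure 118 mm over their backs; the gripper's body (76 mm by 178 mm) begins 60 mm behind the grasp point.
Start: joints at [70.302, 18.312, 89.639, -0, 72.044, -1.146], TCP at [182.951, 545.134, 227.976] pointing down, gripper open.
Joint ranges: [-177.97, 177.97], [-48.28, 115.42], [12.27, 149.76], [-77.06, 257.06], [2.81, 150.46], [-146.56, 146.56]. Speed limits (degrees/s): [147.25, 147.25, 180, 180, 180, 180].

## Interface

Orientations are given as [roll, pitch, yaw] about the fixed x, y, z axes, in that order (R = Rz(yaw) Ry(pitch) Rx(roll)).
In Python, from workcell import env gives the robot as it stands.
- The arm moves only by the tool arm_command, never from a script. Its argument "motion" is a list of rows, each an object with "offset": the shift along the tool's x, y, z in m, a list of three; "spin": the turn about the tool's z in rad. In form: [{"offset": [tx, ty, tz], "spin": spin}, ...]. A call has 1 to 5 rows; each row shifts and turns the commanded pose from where the row before left it, along the tool's axes as they then stand; what a row does not reach is not made up. A row lasts 1/8 s, in which the tool goes at most 62.5 mm and 10.7 degrees, less where a joint would pass 70% of its speed; a pose out of reach is approached as far as the arm can. A call with a gripper value outside its range is refused whole. "jaw" is the finger opening in m, from 0 to 0.0912, set as the call begins (left out, the last holds). The fingers move at their own pace and stop on an object; "newtons" is the grip in N (left out, the last holds). Time passes only in rows, so rows that do not move let the fingers close. It gives the time, the measured TCP pose, the force, the opening and the grip force at its end, in the units of the state.
- env.state(): the state, without advancing time (a new reading comes with each control period).
- env.grab_frame(name): name is "scene" or "top"; returns (picture, depth): 420x560x3 uint8, blue, green, red; 420x560 float32, mm along the optical axis (not along the pixel's ray), 0 where there is no reading.
- env.camera_model(name): a dict with "fx", "fy", "cx", "cy" (pixels), "eye" and "rotation" of the camera in the world. Camera axes: x right, y down, z forward; pixel columns grow to the right and rows downward; lengths in mm; the calibration is good to about 2 mm. A picture is of the moment at which its call begins. camera_model takes no time and is no camera call.
- env.job_done(): hands the job in; it is judged then, once.
Trained networks look in the newest picture that a camera, given by its name, has taken for a name from the list of things; names that differ only in an ending like _2 or _b are one class to them, and where a whole thing is asked for, a point or a joint stands for the part that bears it (a point fixed in the world has none). Each returns a list of dicts, best first, with "score" (0 to 1); they miss things now and then, are a little off and sometimes report something else, mostly with a low value. They report only what shows in the picture. A call takes as long as a camera call. They do not tell look-alikes from the thing itself.
- env.boxes_of(camera, target): "bbox" ([left, top, right, bottom] in pixels, round what is visible of it).
- env.pinpoint(camera, target): "location" ([column, row] in pixels: a listed point, or the origin of a listed thing).
The state is a dict: "time_s": time; "qpos": joint angles; "qvel": joint speeds; "effort": joint torques, N m; "ee_pos": TCP position; "ee_rot": TCP orientation; "force": force on the tool from outside, world axes, zero at the start; "torque": the same for the moment, N m; "gripper_width": finger opening in mm; "gripper_force": force on a finger pad.
Only numpy, scipy, OpenCV 4.12 (cv2) and the standard library are available. Lean on these libraries where they do the work, as an engineer would, in place of code of your own. Each camera call takes 0.05 s, during which the arm holds its last target. There are 200 camera calls.

## Working session

There is one attempt and no reset: what is moved stays moved. The work goes in short steps, Python scripts to look and compute and a tool call to move; the robot and the scene stay as the last step left them, time stands still between calls to the robot, and variables do not carry over. Pictures are saved under pics/ and viewed, at most 10 in all, crops included, and the job is handed in when it is done.

Besides the shell and the picture viewer there is one more tool, called after "Call:" as name(argument=value, ...), one argument or row to a line, values as JSON. arm_command: Moves the arm, as the interface text tells. Its arguments: {"type":"object","properties":{"motion":{"type":"array"},"jaw":{"type":"number"},"newtons":{"type":"number"}},"required":["motion"]}

```bash
mkdir -p pics; ls; cat > h.py <<'E'
import numpy as np, cv2
from workcell import env
from scipy.spatial.transform import Rotation as R
def cam(n):
    m=env.camera_model(n); return m,np.array(m["rotation"]),np.array(m["eye"])
def ray(n,u,v):
    m,Rm,e=cam(n); d=Rm@np.array([(u-m["cx"])/m["fx"],(v-m["cy"])/m["fy"],1]); return e,d
def at_z(n,u,v,z):
    e,d=ray(n,u,v); return e+d*(z-e[2])/d[2]
def cloud(n,depth):
    m,Rm,e=cam(n); v,u=np.indices(depth.shape)
    p=np.stack([(u-m["cx"])/m["fx"]*depth,(v-m["cy"])/m["fy"]*depth,depth],-1)
    return p@Rm.T+e
def proj(n,p):
    m,Rm,e=cam(n); c=(np.array(p)-e)@Rm; return m["fx"]*c[0]/c[2]+m["cx"],m["fy"]*c[1]/c[2]+m["cy"]
E
python3 - <<'E'
from h import *
for n in("scene","top"):
    p,d=env.grab_frame(n); cv2.imwrite(f"pics/{n}0.png",p); np.save(f"{n}0.npy",d)
    m=env.camera_model(n); print(n,m)
    for t in("card_box","tab_edge","lid_hinge"):
        print(t,[(np.round(r.get("location",0)),round(r["score"],2)) for r in env.pinpoint(n,t)])
    print([(np.round(r["bbox"]),round(r["score"],2)) for r in env.boxes_of(n,"card_box")])
print(env.state())
E
```

```text
pics
scene {'fx': 467.13075126711374, 'fy': 467.13075126711374, 'cx': 279.65917643979407, 'cy': 211.0988166944084, 'eye': array([-158.04371221, -464.73560399,  469.17546898]), 'rotation': array([-1.15737061e+02,  8.99195620e-02, -6.06878720e+01])}
card_box [(array([296., 237.]), 0.94), (array([187., 265.]), 0.88)]
tab_edge [(array([278., 228.]), 0.93), (array([223., 238.]), 0.67)]
lid_hinge [(array([308., 202.]), 0.74), (array([154., 240.]), 0.71)]
[(array([248., 197., 340., 256.]), 0.66), (array([148., 215., 223., 292.]), 0.64)]
top {'fx': 503.25175845654684, 'fy': 503.25175845654684, 'cx': 276.0541616383773, 'cy': 201.8939780089302, 'eye': array([442.90915231, -76.07984194, 975.69601766]), 'rotation': array([-172.88800931,    0.2421291 ,  -89.41810826])}
card_box [(array([280., 186.]), 0.95), (array([214., 287.]), 0.68)]
tab_edge [(array([278., 222.]), 0.57), (array([244., 265.]), 0.57)]
lid_hinge [(array([279., 153.]), 0.83), (array([188., 303.]), 0.73)]
[(array([235., 154., 322., 218.]), 0.92), (array([165., 237., 259., 340.]), 0.64)]
{'time_s': 0.5, 'qpos': array([ 7.03029544e+01,  1.83124339e+01,  8.96404885e+01,  2.25441338e-04,
        7.20447487e+01, -1.14704640e+00]), 'qvel': array([-0.04700808,  0.00490698, -0.03261145,  0.017068  , -0.01526852,
       -0.0202326 ]), 'effort': array([ 5.51547782e-05, -4.11992419e+01, -2.32037598e+01,  7.28660915e-02,
        3.84329015e-02, -1.01050500e-05]), 'ee_pos': array([182.93469172, 545.12327471, 227.96046415]), 'ee_rot': array([ 1.79997667e+02, -1.67800384e-04,  1.61449931e+02]), 'force': array([ 0.52768968, -0.35005106,  0.76857202]), 'torque': array([-0.00594662,  0.01568841,  0.02139078]), 'gripper_force': 0.0, 'gripper_width': 91.16384726825537}
```

```bash
sed -i 's/m,np.array(m\["rotation"\])/m,R.from_euler("xyz",m["rotation"],degrees=True).as_matrix()/' h.py
python3 - <<'E'
from h import *
a=cv2.imread("pics/scene0.png");b=cv2.imread("pics/top0.png")
c=cv2.resize(b[130:350,140:360],None,fx=2.7,fy=2.7,interpolation=cv2.INTER_CUBIC);cv2.imwrite("pics/topcrop0.png",c)
d=np.load("top0.npy");P=cloud("top",d)
for u,v in[(280,186),(278,222),(214,287),(244,265),(279,153)]: print(u,v,P[v,u].round())
# top surface of lid
x0,y0=P[186,280,:2]
hsel=(abs(P[...,2]-62)<6)&(np.hypot(P[...,0]-x0,P[...,1]-y0)<130)
n,l=cv2.connectedComponents(hsel.astype(np.uint8));k=l[186,280]
q=P[l==k];print(len(q),q[:,2].mean(),cv2.minAreaRect(q[:,:2].astype(np.float32)))
print(P[:,:,2][395:410:5,20:540:100].round())
E
```

```text
280 186 [587. -78.  59.]
278 222 [525. -75.  -0.]
214 287 [402.  39.  61.]
244 265 [442. -10.  -1.]
279 153 [662. -76.   1.]
5099 62.064555016302556 ((584.3363647460938, -77.89710235595703), (125.38582611083984, 155.481201171875), 0.29819875955581665)
[[-801. -802. -373. -799. -808. -796.]
 [-795. -806. -323. -797. -795. -801.]
 [-803. -804. -281. -801. -798. -796.]]
```

View pics/scene0.png

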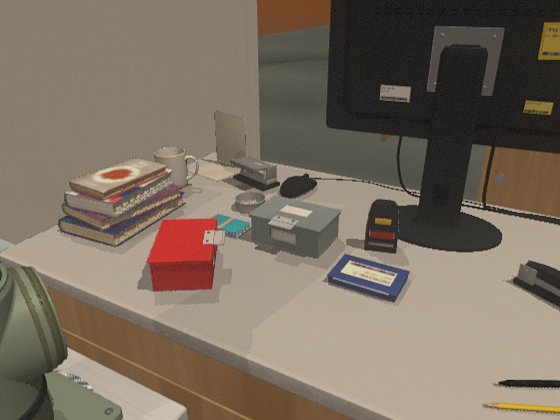

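View pics/top0.png

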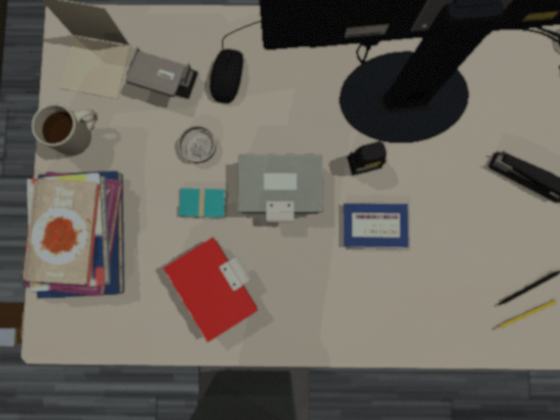

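The card_box candidates are the grey box at top (280,186) / scene (296,228) and the red look-alike at top (210,290) / scene (187,252). The description says grey, so I choose the grey one. Next I check it in a close crop and fit its yaw and hinge.

```bash

python3 - <<'E'
from h import *
b=cv2.imread("pics/top0.png")
cv2.imwrite("pics/c1.png",cv2.resize(b[140:235,215:345],None,fx=5,fy=5,interpolation=cv2.INTER_CUBIC))
P=cloud("top",np.load("top0.npy")); S=cloud("scene",np.load("scene0.npy"))
g=b.astype(int); grey=(P[...,2]>50)&(P[...,2]<75)&(abs(P[...,0]-585)<75)&(abs(P[...,1]+78)<90)
q=P[grey]
# robust extents per column (y) and per row
for y in range(-150,0,15):
    s=q[abs(q[:,1]-y)<5]; print("y",y,"x",s[:,0].min().round(1),s[:,0].max().round(1),len(s))
for x in range(540,650,20):
    s=q[abs(q[:,0]-x)<5]; print("x",x,"y",s[:,1].min().round(1),s[:,1].max().round(1))
for n,C in(("top",P),("scene",S)):
    m=(C[...,2]>110)&(C[...,0]<1000)&(C[...,0]>450)&(abs(C[...,1]+78)<250)
    o=C[m]; print(n,len(o), o.min(0).round() if len(o) else 0)
    for z in range(110,600,60):
        s=o[abs(o[:,2]-z-30)<30]
        if len(s): print(z,np.percentile(s[:,0],1).round(),s[:,1].min().round(),s[:,1].max().round(),len(s))
st=P[130:180,345:390].reshape(-1,3); st=st[st[:,2]>60]; print("stamp",st.min(0).round(),st.max(0).round())
for t in("tab_edge","lid_hinge"):
    for n in("scene","top"):
        r=env.pinpoint(n,t)[0]; print(t,n,at_z(n,*r["location"],60).round(1),r["score"])
E
```

```text
y -150 x 540.9 645.6 296
y -135 x 540.6 647.2 288
y -120 x 540.3 645.1 284
y -105 x 522.2 646.9 334
y -90 x 521.9 647.0 397
y -75 x 521.8 644.5 373
y -60 x 521.6 646.7 366
y -45 x 539.9 644.7 298
y -30 x 539.8 646.8 307
y -15 x 539.8 646.4 312
x 540 y -155.5 -1.4
x 560 y -155.3 -1.2
x 580 y -155.2 -0.9
x 600 y -155.4 -0.1
x 620 y -155.4 -1.8
x 640 y -155.3 -1.6
top 11286 [ 749. -328.  110.]
110 750.0 -328.0 -216.0 476
170 750.0 -328.0 -46.0 1076
230 751.0 -328.0 -45.0 3300
290 751.0 -328.0 -45.0 4559
350 751.0 -328.0 -88.0 1875
scene 19558 [ 746. -328.  110.]
110 749.0 -328.0 -215.0 730
170 749.0 -328.0 -46.0 2910
230 750.0 -328.0 -45.0 3872
290 750.0 -328.0 -46.0 4257
350 753.0 -328.0 -46.0 4745
410 776.0 -328.0 -45.0 3044
stamp [ 443. -270.   60.] [666. -76. 976.]
tab_edge scene [517.7 -81.2  60. ] 0.93
tab_edge top [519.3 -74.8  60. ] 0.57
lid_hinge scene [648.8 -79.5  60. ] 0.74
lid_hinge top [647.9 -75.8  60. ] 0.83
```

View pics/c1.png

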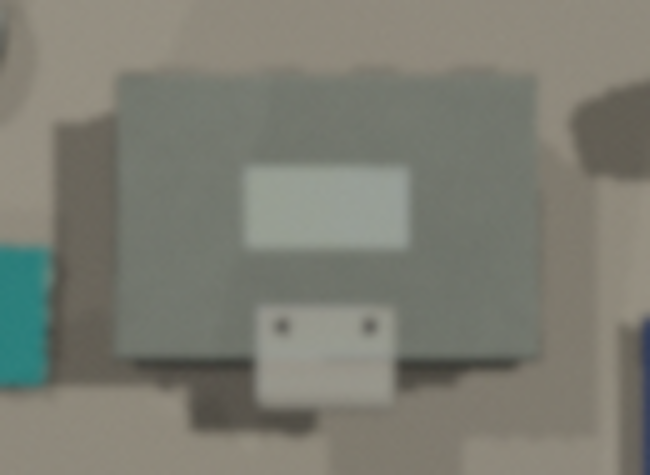

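The crop shows the grey box. Its lift tab is at front centre, crop (325,355), which is top (280,211). The front edge is at x≈522, y≈-78.5, the hinge is at x≈645.5, and the yaw is about 0. I set out with the jaws closed and the tool squared to the box.

Call:
arm_command(
  motion=[
    {"offset": [0, 0, 0], "spin": -0.162},
    {"offset": [0, 0, 0], "spin": -0.162},
    {"offset": [-0.025, -0.052, 0], "spin": 0},
    {"offset": [-0.025, -0.052, 0], "spin": 0},
    {"offset": [-0.025, -0.052, 0], "spin": 0},
  ],
  jaw=0,
  newtons=10,
)

```text
time_s: 1.32
ee_pos: [258.5, 387.7, 228.0]
ee_rot: [180.0, 0.0, -179.9]
force: [1.4, 0.0, 0.1]
gripper_width: 44.1
gripper_force: 0.0
```

Call:
arm_command(
  motion=[
    {"offset": [-0.025, -0.052, 0], "spin": 0},
    {"offset": [-0.025, -0.052, 0], "spin": 0},
    {"offset": [-0.025, -0.052, 0], "spin": 0},
    {"offset": [-0.025, -0.052, 0], "spin": 0},
    {"offset": [-0.025, -0.052, 0], "spin": 0},
  ],
)

```text
time_s: 1.95
ee_pos: [383.7, 127.5, 228.3]
ee_rot: [180.0, 0.1, -180.0]
force: [-0.2, -0.1, -0.2]
gripper_width: 0.7
gripper_force: 0.0
```

Call:
arm_command(
  motion=[
    {"offset": [-0.025, -0.052, 0], "spin": 0},
    {"offset": [-0.025, -0.052, 0], "spin": 0},
    {"offset": [-0.025, -0.052, 0], "spin": 0},
    {"offset": [-0.022, -0.05, 0], "spin": 0},
    {"offset": [0, 0, 0], "spin": 0},
  ],
)

```text
time_s: 2.58
ee_pos: [481.3, -79.8, 227.7]
ee_rot: [-180.0, 0.0, 179.7]
force: [-1.0, 0.6, 0.3]
gripper_width: 0.2
gripper_force: 0.0
```

Call:
arm_command(
  motion=[
    {"offset": [0, 0, 0.055], "spin": 0},
    {"offset": [0, 0, 0.055], "spin": 0},
    {"offset": [0, 0, 0.044], "spin": 0},
    {"offset": [0, 0, 0.01], "spin": 0},
    {"offset": [-0.015, 0, 0], "spin": 0},
  ],
)

```text
time_s: 3.2
ee_pos: [495.1, -76.3, 64.5]
ee_rot: [180.0, -0.0, -180.0]
force: [0.5, -0.1, 0.5]
gripper_width: 0.4
gripper_force: 0.0
```

```bash

python3 - <<'E'
from h import *
s=env.state();print(s["ee_pos"],s["force"])
p,d=env.grab_frame("scene"); x,y=215,165
cv2.imwrite("pics/c2.png",cv2.resize(p[130:270,215:355],None,fx=4,fy=4,interpolation=cv2.INTER_CUBIC))
E
```

```text
[495.11578436 -76.27105894  64.48070214] [ 0.49034063 -0.14256836  0.46593098]
```

View pics/c2.png

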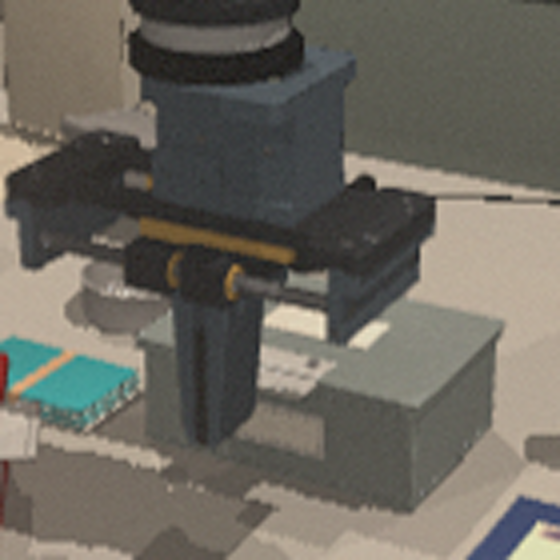

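The picture shows the closed fingers down just in front of the tab (fingertip at crop (205,435)), clear of everything. Now I creep up to contact.

Call:
arm_command(
  motion=[
    {"offset": [-0.006, 0, 0], "spin": 0},
    {"offset": [-0.003, 0, 0], "spin": 0},
    {"offset": [-0.002, 0, 0], "spin": 0},
    {"offset": [0, 0, 0], "spin": 0},
  ],
)

```text
time_s: 3.75
ee_pos: [505.5, -76.8, 64.1]
ee_rot: [180.0, -0.1, -180.0]
force: [-2.5, 0.5, 1.8]
gripper_width: 0.8
gripper_force: 1.1
```

Call:
arm_command(
  motion=[
    {"offset": [-0.0005, 0, -0.003], "spin": 0},
    {"offset": [-0.0003, 0, -0.005], "spin": 0},
    {"offset": [-0.0005, 0, -0.006], "spin": 0},
    {"offset": [-0.0008, 0, -0.006], "spin": 0},
    {"offset": [0, 0, 0], "spin": 0},
  ],
)

```text
time_s: 4.38
ee_pos: [507.6, -76.7, 84.4]
ee_rot: [180.0, -0.1, -180.0]
force: [-6.1, -0.5, 1.0]
gripper_width: 0.6
gripper_force: 2.7
```

```bash
cat > lid.py <<'E'
from h import *
import sys
s=env.state();print(s["ee_pos"].round(1),s["force"].round(1),s["time_s"])
for n in("top",):
    p,d=env.grab_frame(n);P=cloud(n,d)
    for t in("tab_edge","card_box"):
        print(t,[(np.round(r["location"]),P[int(r["location"][1]),int(r["location"][0])].round(),round(r["score"],2)) for r in env.pinpoint(n,t)[:2]])
p,d=env.grab_frame("scene");S=cloud("scene",d)
cv2.imwrite(sys.argv[1],cv2.resize(p[130:270,215:355],None,fx=4,fy=4,interpolation=cv2.INTER_CUBIC))
for y in(-140,-120,-20,-10):
    m=(abs(P[...,1]-y)<5)&(P[...,2]>30)&(P[...,2]<200)&(P[...,0]>520)&(P[...,0]<700)
    q=P[m]; 
    if len(q): print(y,"n",len(q),"xmin",q[:,0].min().round(1),"z there",q[q[:,0].argmin(),2].round(1),"xmax",q[:,0].max().round(1),"zmax",q[:,2].max().round(1))
E
python3 lid.py pics/c3.png
```

```text
[507.6 -76.7  84.4] [-6.1 -0.5  1. ] 4.375
tab_edge [(array([244., 266.]), array([440., -10.,  -1.]), 0.61), (array([376., 226.]), array([ 520., -260.,   17.]), 0.53)]
card_box []
-140 n 126 xmin 598.3 z there 71.9 xmax 647.5 zmax 72.4
-120 n 115 xmin 601.9 z there 71.4 xmax 645.4 zmax 71.4
-20 n 56 xmin 624.2 z there 66.6 xmax 646.8 zmax 68.0
-10 n 60 xmin 628.2 z there 64.7 xmax 646.4 zmax 68.0
```

The lid follows (about 10° up) and the box has not moved. I carry on along the arc with slightly less push.

Call:
arm_command(
  motion=[
    {"offset": [-0.0014, 0, -0.01], "spin": 0},
    {"offset": [-0.0027, 0, -0.01], "spin": 0},
    {"offset": [-0.0039, 0, -0.01], "spin": 0},
    {"offset": [-0.0061, 0, -0.012], "spin": 0},
    {"offset": [0, 0, 0], "spin": 0},
  ],
)

```text
time_s: 5.2
ee_pos: [523.3, -76.7, 127.4]
ee_rot: [180.0, 0.1, -180.0]
force: [-5.0, 2.1, 1.9]
gripper_width: 0.3
gripper_force: 2.0
```

```bash
python3 lid.py pics/c4.png
```

```text
[523.3 -76.7 127.4] [-5.   2.1  1.9] 5.2
tab_edge [(array([245., 267.]), array([438., -15.,  63.]), 0.92)]
card_box [(array([214., 290.]), array([422., -24., 559.]), 0.77)]
-140 n 23 xmin 637.7 z there 69.8 xmax 647.4 zmax 69.8
-120 n 13 xmin 641.6 z there 68.2 xmax 646.9 zmax 68.2
```

View pics/c4.png

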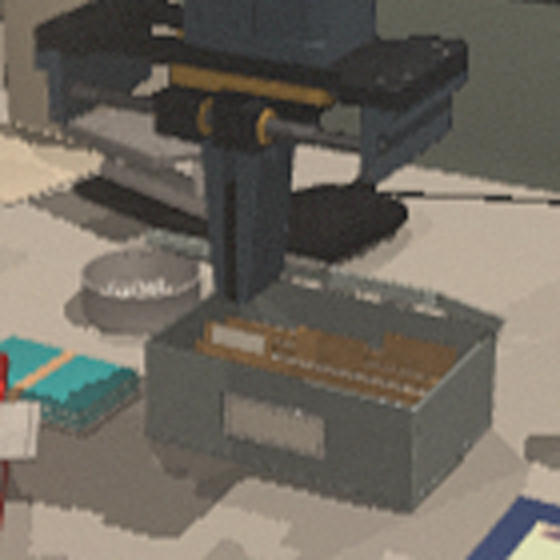

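The picture shows the lid held up at about 30° by the finger. The box is in place, and the guide tab with the white label is at crop (235,335). I continue over the arc.

Call:
arm_command(
  motion=[
    {"offset": [-0.009, 0, -0.012], "spin": 0},
    {"offset": [-0.0105, 0, -0.012], "spin": 0},
    {"offset": [-0.013, 0, -0.01], "spin": 0},
    {"offset": [-0.013, 0, -0.008], "spin": 0},
    {"offset": [-0.015, 0, -0.006], "spin": 0},
  ],
)

```text
time_s: 6.02
ee_pos: [585.5, -77.3, 175.5]
ee_rot: [-179.9, 0.3, -180.0]
force: [-0.6, 1.0, -0.2]
gripper_width: 0.9
gripper_force: 0.2
```

Call:
arm_command(
  motion=[
    {"offset": [-0.014, 0, -0.004], "spin": 0},
    {"offset": [-0.012, 0, -0.002], "spin": 0},
    {"offset": [-0.01, 0, 0], "spin": 0},
    {"offset": [-0.006, 0, 0], "spin": 0},
    {"offset": [0, 0, 0], "spin": 0},
  ],
)

```text
time_s: 6.65
ee_pos: [625.0, -76.8, 179.6]
ee_rot: [180.0, -0.0, -180.0]
force: [0.3, 0.1, -0.3]
gripper_width: 0.3
gripper_force: 0.0
```

```bash
python3 lid.py pics/c5.png
```

```text
[625.  -76.8 179.6] [ 0.3  0.1 -0.3] 6.65
tab_edge []
card_box [(array([277., 188.]), array([502., -75., 590.]), 0.82)]
-140 n 1 xmin 644.0 z there 57.9 xmax 644.0 zmax 57.9
-120 n 130 xmin 585.0 z there 36.7 xmax 642.5 zmax 59.4
-20 n 128 xmin 602.3 z there 42.1 xmax 646.7 zmax 167.2
-10 n 86 xmin 601.4 z there 57.1 xmax 647.0 zmax 168.4
```

View pics/c5.png

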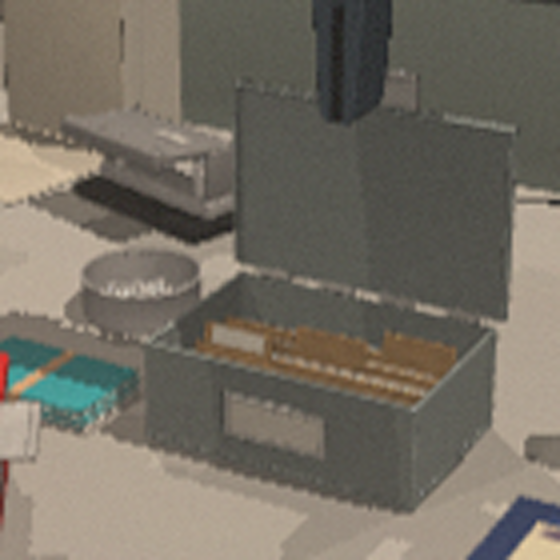

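The lid is now about upright against the finger (crop (350,110)). A little further takes it past.

Call:
arm_command(
  motion=[
    {"offset": [-0.007, 0, 0], "spin": 0},
    {"offset": [-0.007, 0, 0], "spin": 0},
    {"offset": [-0.006, 0, 0], "spin": 0},
    {"offset": [-0.003, 0, 0], "spin": 0},
    {"offset": [0, 0, 0], "spin": 0},
  ],
)

```text
time_s: 7.48
ee_pos: [648.0, -76.8, 179.7]
ee_rot: [180.0, -0.0, -180.0]
force: [-0.4, 0.2, 1.1]
gripper_width: 0.7
gripper_force: 0.0
```

Call:
arm_command(
  motion=[
    {"offset": [0.015, 0, 0], "spin": 0},
    {"offset": [0.05, 0, 0], "spin": 0},
    {"offset": [0.055, 0, 0], "spin": 0},
    {"offset": [0.055, 0, 0], "spin": 0},
    {"offset": [0, 0, 0], "spin": 0},
  ],
)

```text
time_s: 8.1
ee_pos: [468.2, -76.4, 179.8]
ee_rot: [180.0, -0.2, 180.0]
force: [-0.4, -0.7, -0.2]
gripper_width: 0.1
gripper_force: 0.0
```

```bash
python3 lid.py pics/c6.png; python3 - <<'E'
from h import *
for n in("scene","top"):
    p,d=env.grab_frame(n);P=cloud(n,d)
    for r in env.pinpoint(n,"guide_tab")[:2]: print(n,r["location"],round(r["score"],2),at_z(n,*r["location"],55.4).round(1))
    for a,b in((-150,-115),(-40,-10)):
        for z in(90,120,150):
            m=(P[...,1]>a)&(P[...,1]<b)&(abs(P[...,2]-z)<5)&(P[...,0]>560)&(P[...,0]<720)
            if m.any(): print(a,z,np.median(P[m][:,0]).round(1),m.sum())
    # box rim
    m=(abs(P[...,2]-57)<4)&(abs(P[...,0]-590)<90)&(abs(P[...,1]+78)<100);q=P[m];print("rim",np.percentile(q,[.5,99.5],axis=0).round(1)[:,:2])
    m=(abs(P[...,2]-53)<6)&(abs(P[...,0]-583)<25)&(abs(P[...,1]+36)<26);q=P[m]
    if len(q):print("tab pts",len(q),np.percentile(q,[5,50,95],axis=0).round(1))
E
```

```text
[468.2 -76.4 179.8] [-0.4 -0.7 -0.2] 8.1
tab_edge [(array([246., 269.]), array([439., -47., 520.]), 0.83), (array([280., 120.]), array([677., -77., 179.]), 0.65)]
card_box [(array([279., 187.]), array([590., -74.,  39.]), 0.94), (array([216., 289.]), array([424., -27., 574.]), 0.57)]
-140 n 317 xmin 576.4 z there 31.2 xmax 676.0 zmax 164.4
-120 n 354 xmin 576.0 z there 33.1 xmax 675.9 zmax 164.7
-20 n 325 xmin 580.7 z there 46.0 xmax 675.3 zmax 164.6
-10 n 265 xmin 592.2 z there 56.4 xmax 675.0 zmax 163.8
scene [275.9, 208.0] 0.65 [599.2 -29.9  55.4]
-150 90 656.3 79
-150 120 664.4 84
-150 150 672.2 86
-40 90 655.3 59
-40 120 663.9 59
-40 150 671.4 64
rim [[ 541.8 -152.6]
 [ 651.    -2.1]]
tab pts 64 [[579.9 -55.5  47.7]
 [582.6 -37.   50.6]
 [586.  -17.8  53.6]]
-150 90 654.9 51
-150 120 662.9 60
-150 150 670.2 33
-40 90 654.1 48
-40 120 662.0 53
-40 150 669.8 46
rim [[ 569.1 -152.1]
 [ 648.1   -3.2]]
tab pts 8 [[583.3 -61.2  47.6]
 [597.6 -55.   51.1]
 [600.  -45.   56.3]]
```

View pics/c6.png

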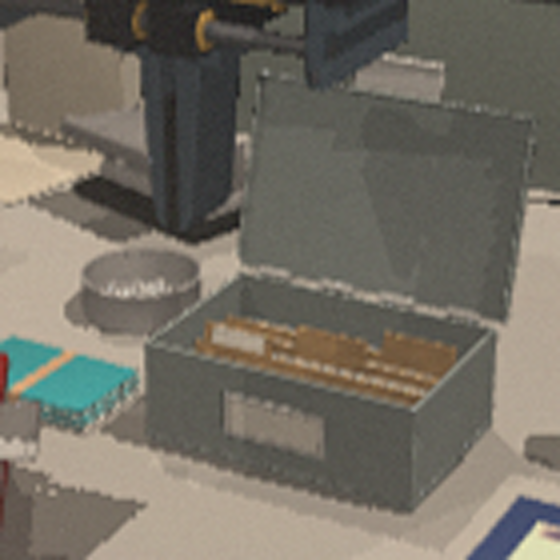

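The lid rests on its stop at about 105°, and the box has not moved. The guide tab's top is at x≈585, y -56 to -17. Now I go behind it (x 610, y -35) and descend.

Call:
arm_command(
  motion=[
    {"offset": [-0.047, 0.014, 0], "spin": 0},
    {"offset": [-0.048, 0.014, 0], "spin": 0},
    {"offset": [-0.047, 0.0135, 0], "spin": 0},
    {"offset": [0, 0, 0.04], "spin": 0},
    {"offset": [0, 0, 0], "spin": 0},
  ],
)

```text
time_s: 9.12
ee_pos: [612.9, -34.8, 136.3]
ee_rot: [180.0, -0.5, -180.0]
force: [-0.1, 0.4, -0.1]
gripper_width: 0.3
gripper_force: 0.0
```

Call:
arm_command(
  motion=[
    {"offset": [0, 0, 0.035], "spin": 0},
    {"offset": [0, 0, 0.025], "spin": 0},
    {"offset": [0, 0, 0.01], "spin": 0},
    {"offset": [0, 0, 0], "spin": 0},
  ],
)

```text
time_s: 9.62
ee_pos: [615.0, -35.4, 70.5]
ee_rot: [180.0, 0.0, 180.0]
force: [1.0, -0.8, 0.1]
gripper_width: 0.5
gripper_force: 0.0
```

```bash
python3 lid.py pics/c7.png
```

```text
[615.  -35.4  70.5] [ 1.  -0.8  0.1] 9.625
tab_edge [(array([361., 160.]), array([ 631., -223.,   88.]), 0.21)]
card_box [(array([279., 189.]), array([514., -76., 509.]), 0.63)]
-140 n 324 xmin 543.7 z there 35.0 xmax 676.3 zmax 164.6
-120 n 419 xmin 543.2 z there 37.5 xmax 676.1 zmax 180.9
-20 n 44 xmin 576.8 z there 161.7 xmax 589.1 zmax 172.6
-10 n 63 xmin 578.8 z there 159.3 xmax 595.5 zmax 179.8
```

View pics/c7.png

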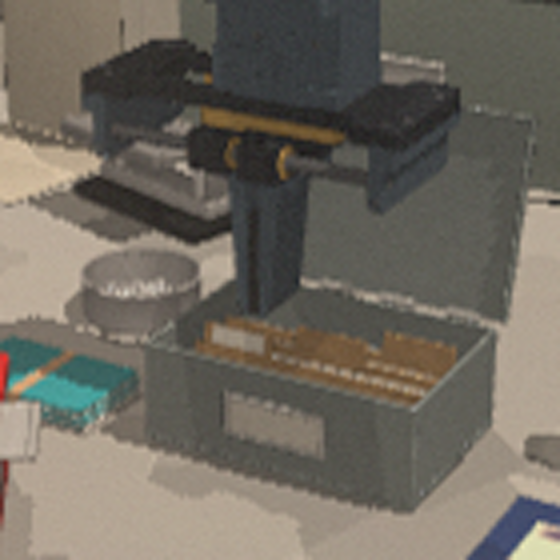

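The finger is behind the left tab (fingertip at crop (255,310)) and clear of the rear wall. I go down the last bit and push forward.

Call:
arm_command(
  motion=[
    {"offset": [0, 0, 0.007], "spin": 0},
    {"offset": [0.006, 0, 0], "spin": 0},
    {"offset": [0.006, 0, 0], "spin": 0},
    {"offset": [0.005, 0, 0], "spin": 0},
    {"offset": [0.004, 0, 0], "spin": 0},
  ],
)

```text
time_s: 10.45
ee_pos: [593.4, -35.3, 63.1]
ee_rot: [180.0, 0.0, -180.0]
force: [0.2, 0.2, -0.6]
gripper_width: 0.2
gripper_force: 0.0
```

Call:
arm_command(
  motion=[
    {"offset": [0.004, 0, 0], "spin": 0},
    {"offset": [0.004, 0, 0], "spin": 0},
    {"offset": [0.004, 0, 0], "spin": 0},
    {"offset": [0.002, 0, 0], "spin": 0},
    {"offset": [0, 0, 0], "spin": 0},
  ],
)

```text
time_s: 11.08
ee_pos: [579.7, -35.3, 63.0]
ee_rot: [180.0, 0.0, -180.0]
force: [-0.5, -0.7, -0.1]
gripper_width: 0.5
gripper_force: 0.0
```

```bash
python3 lid.py pics/c8.png
```

```text
[579.7 -35.3  63. ] [-0.5 -0.7 -0.1] 11.075
tab_edge [(array([281., 119.]), array([680., -77., 180.]), 0.91)]
card_box [(array([282., 118.]), array([736., -79.,  -2.]), 0.62)]
-140 n 325 xmin 543.5 z there 53.9 xmax 676.9 zmax 164.8
-120 n 499 xmin 540.4 z there 170.2 xmax 675.5 zmax 173.7
-20 n 66 xmin 540.1 z there 151.0 xmax 551.7 zmax 153.8
-10 n 78 xmin 540.0 z there 136.8 xmax 557.1 zmax 171.3
```

View pics/c8.png

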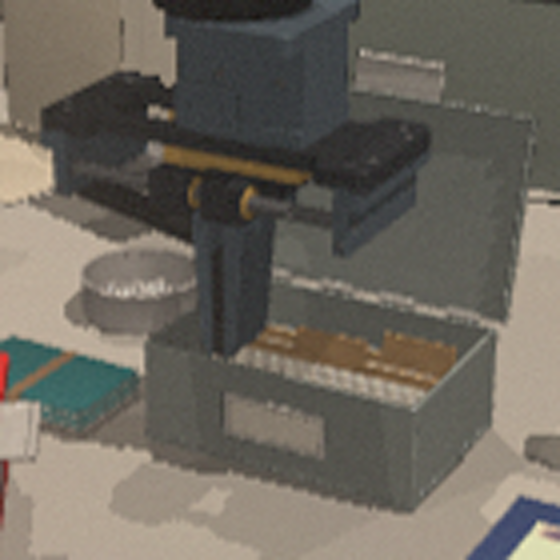

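The tab is no longer visible behind the finger, and the finger's front is past the pivot line. I back off and lift straight out.

Call:
arm_command(
  motion=[
    {"offset": [-0.004, 0, 0], "spin": 0},
    {"offset": [0, 0, -0.03], "spin": 0},
    {"offset": [0, 0, -0.05], "spin": 0},
    {"offset": [0, 0, -0.05], "spin": 0},
    {"offset": [0.05, 0, -0.02], "spin": 0},
  ],
)

```text
time_s: 11.9
ee_pos: [537.6, -35.6, 216.2]
ee_rot: [-180.0, 0.5, -180.0]
force: [-0.2, -1.2, -0.7]
gripper_width: 1.0
gripper_force: 0.0
```

Call:
arm_command(
  motion=[
    {"offset": [0.06, 0, 0], "spin": 0},
    {"offset": [0.06, 0, 0], "spin": 0},
    {"offset": [0.0, 0, 0], "spin": 0},
  ],
)

```text
time_s: 12.28
ee_pos: [409.5, -35.1, 212.8]
ee_rot: [180.0, -0.1, 180.0]
force: [1.0, -0.2, -0.4]
gripper_width: 0.7
gripper_force: 0.0
```

```bash
python3 lid.py pics/c9.png
```

```text
[409.5 -35.1 212.8] [ 1.  -0.2 -0.4] 12.275
tab_edge [(array([283., 120.]), array([679., -80., 178.]), 0.95)]
card_box [(array([276., 186.]), array([590., -69.,  39.]), 0.96)]
-140 n 325 xmin 543.6 z there 53.1 xmax 676.1 zmax 164.5
-120 n 370 xmin 543.4 z there 35.4 xmax 675.9 zmax 165.0
-20 n 364 xmin 542.8 z there 50.3 xmax 674.9 zmax 164.3
-10 n 340 xmin 542.5 z there 51.7 xmax 675.4 zmax 163.8
```

View pics/c9.png

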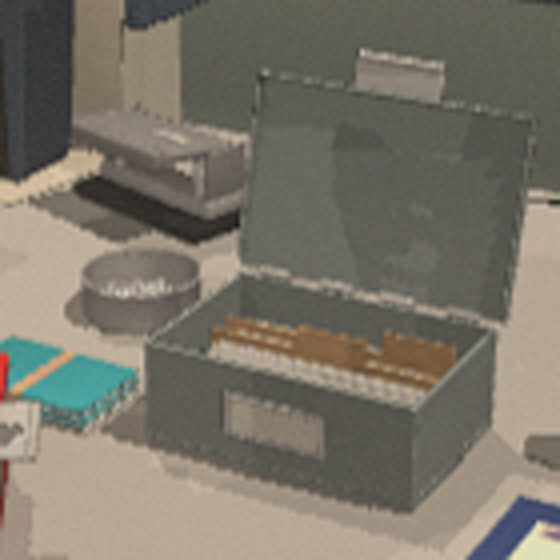

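The picture shows the lid open and the label tab gone from (235,335), with white cards now exposed there. I check with top depth that the tab is at its forward stop, then hand in.

```bash
python3 - <<'E'
from h import *
p,d=env.grab_frame("top");P=cloud("top",d)
for x in range(544,600,5):
    m=(abs(P[...,0]-x)<2.5)&(abs(P[...,1]+36)<15)&(P[...,2]<80)
    if m.any(): print(x,P[m][:,2].mean().round(1),p[m].mean(0).round())
print([(r["location"],at_z("top",*r["location"],53).round(),r["score"]) for r in env.pinpoint("top","guide_tab")])
E
```

```text
544 36.5 [72. 79. 78.]
549 55.4 [ 60.  88. 108.]
554 28.4 [60. 83. 99.]
559 37.9 [44. 70. 90.]
564 25.4 [49. 73. 92.]
569 12.3 [ 78.  94. 104.]
574 6.4 [84. 94. 97.]
579 21.0 [82. 92. 96.]
584 36.1 [124. 130. 128.]
589 39.5 [151. 158. 153.]
594 39.0 [ 94. 108. 114.]
599 42.3 [ 98. 115. 122.]
[([260.0, 205.3], array([551., -41.,  53.]), 0.97)]
```

The guide tab is at x≈551, its forward stop.

```bash
python3 -c "
from h import *
print(env.job_done())"
```

```text
the job is handed in; nothing more can be done
None
```

The job is handed in: the lid rests open at its stop (about 105°), the front guide leans forward at its stop, and the box did not shift; the tool only points down, so the lid's first lift came from the fingertip against the tab's front edge, not from under it.

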